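# Uncover the dust extractor's filter

## Robot

A 6-joint arm with a two-finger parallel gripper is mounted at the origin on the work surface. World frame = base frame: x ahead of the robot, y to its left, z up, the work surface at z = 0. Lengths are in m, angles in degrees, forces in N, time in s.
With the tool pointing down it reaches from about 0.4 to 0.825 m from the base axis. Payload 7 kg.
Tool frame: the origin (TCP) lies between the finger pads; the fingertips stand 19 mm ahead of it and the grasp point (between the pads) is the TCP; z points along the fingers, y is the line along which they close (so a half turn about z gives the same grasp; the last joint's range is limited). The gripper opens to 88 mm and grips with 3 to 60 N. Pads are 19 mm wide; open, the fingers measure 130 mm over their backs; the gripper's body (78 mm by 193 mm) begins 47 mm behind the grasp point.
Start: joints at [79.819, 20.546, 0.682, 0, -70.136, -16.507], TCP at [0.303, 0.603, 0.246] pointing down, gripper open.
Joint ranges: [-176.03, 176.03], [-82.01, 121.73], [-58.28, 71.71], [-173.87, 95.51], [-174.79, -0.11], [-173.66, 173.66]. Speed limits (degrees/s): [136.94, 136.94, 172.46, 180, 180, 180].

## Interface

Orientations are given as [roll, pitch, yaw] about the fixed x, y, z axes, in that order (R = Rz(yaw) Ry(pitch) Rx(roll)).
In Python, from plant import get_obs, snapshot, close_job, spot_in, spot_point gives the robot as it stands.
- The arm moves only by the tool play_rows, never from a script. Its argument "plan" is a list of rows, each a list of 6 numbers: the shift along the tool's x, y, z in cm, then the turn, a rotation vector about the tool's x, y, z in degrees. A call has 1 to 20 rows; each row shifts and turns the commanded pose from where the row before left it, along the tool's axes as they then stand; what a row does not reach is not made up. A row lasts 1/12 s, in which the tool goes at most 41.7 mm and 7.16 degrees, less where a joint would pass 70% of its speed; a pose out of reach is approached as far as the arm can. A call is refused whole if a number of a shift passes 4.17 or a number of a turn 7.16, either way. A call with a gripper value outside its range is refused whole. "grip" is the finger opening in cm, from 0 to 8.76, set as the call begins (left out, the last holds). The fingers move at their own pace and stop on an object; the grip force is fixed at half the most. Time passes only in rows, so rows that do not move let the fingers close. It gives the time, the measured TCP pose, the force, the opening and the grip force at its end, in the units of the state.
- get_obs(): the state, without advancing time (a new reading comes with each control period).
- snapshot(name): name is "scene" or "top"; returns a dict with "frame" (384x512x3 uint8, red, green, blue), "fx", "fy", "cx", "cy" (pixels), "position" and "attitude" of the camera in the world. Camera axes: x right, y down, z forward; pixel columns grow to the right and rows downward; lengths in m; the calibration is good to about 2 mm. A picture is of the moment at which its call begins. There is no depth.
- close_job(): hands the job in; it is judged then, once.
Trained networks look in the newest picture that a camera, given by its name, has taken for a name from the list of things; names that differ only in an ending like _2 or _b are one class to them, and where a whole thing is asked for, a point or a joint stands for the part that bears it (a point fixed in the world has none). Each returns a list of dicts, best first, with "score" (0 to 1); they miss things now and then, are a little off and sometimes report something else, mostly with a low value. They report only what shows in the picture. A call takes as long as a camera call. They do not tell look-alikes from the thing itself.
- spot_in(camera, thing): "position" ([x, y, z] in m, in world coordinates, good to about 4 mm: the middle of the surface that is visible of it).
- spot_point(camera, thing): "position" ([x, y, z] in m, in world coordinates, good to about 4 mm: a listed point, or the origin of a listed thing).
The state is a dict: "clock": time; "joint_pos": joint angles; "qvel": joint speeds; "tau": joint torques, N m; "tool_pos": TCP position; "orientation": TCP orientation; "force": force on the tool from outside, world axes, zero at the start; "moment": the same for the moment, N m; "opening": finger opening in m; "gripper_force": force on a finger pad.
Only numpy, scipy, OpenCV 4.12 (cv2) and the standard library are available. Lean on these libraries where they do the work, as an engineer would, in place of code of your own. Each camera call takes 0.05 s, during which the arm holds its last target. There are 200 camera calls.

## Task

The filter of the bench dust extractor is due for changing: press its snap tab in until the cover is let go, then push the cover back along the deck, off its seat, until the whole filter lies open. Leave the cover lying flat on the extractor's rear deck with the tab sprung back out. Only press and push with the fingers: do not lift the cover, and leave the other things on the bench and on the extractor where they are.

Things in the scene. Friction and masses are not known exactly. Their poses are not given: they have to be found in the camera images.
- extractor: bench dust extractor, a fixed grey steel box 110 mm tall; its upper face is the deck (z = 110 mm). Origin on the bench; the box spans x -165 to +145, y -125 to +125 mm about it. x runs from the tab end to the rear, z up. Along the middle of the deck, to +x: snap tab (x -152 to -122), cover on its seat (x -105 to +5), bare rear deck. A hose spigot sticks out 30 mm at the rear
- filter (a point): middle of the filter mouth, at deck level (x = -43 mm in the extractor's frame, axes as the extractor's): an opening 70 (x) x 110 mm (y) with a white pleated filter just below deck level, hidden under the latched cover. Guide rails beside it (extractor's x -105 to 0, y 61 to 76 mm either side, 12 mm high) hold the cover's side flanges down: on its seat the cover can only slide to +x
- stop_lip (a point): middle of the near face of the low stop lip across the rear edge of the deck, at deck level (x = +130.5 mm in the extractor's frame, axes as the extractor's). The lip is 8 mm high, 8 mm thick and 180 mm long; the pushed cover stops against it
- tab (a joint): snap tab, travel of its thumb pad straight down, m: 0 out, 0.009 fully in. Spring 2 N at rest to 4 N fully in, plus up to 1.5 N of friction; it springs back when let go. Its nib stands in a slot in the cover; from 0.0065 on the nib is clear and two leaf springs at the cover's near edge (y +-48 mm) at once kick the cover 15 to 22 mm to +x, so it cannot catch again
- tab_top (a point): middle of the upper face of the snap tab's thumb pad, a black ribbed block 30 mm along x, 36 mm along y; upper face 16 mm above the deck at rest, 7 mm when fully in. Moves with the tab; axes as the extractor's. The latched cover's near edge is 32 mm further to +x, its upper face 12 mm above the deck
- cover: aluminium filter cover with louvre slots: a loose plate 110 (x) x 132 (y) x 12 mm (side flanges 5 mm thick), 0.09 to 0.18 kg. Origin: centre of its underside, which slides on the deck; axes as the extractor's. In the extractor's frame the origin is at x = -50, y = 0, z = 110 mm when latched, and at x = +75 against the stop lip. 0.5 to 2 N slides it
- cover_ridge (a point): middle of the near (-x) face of the finger ridge on top of the cover, a place to push: ridge 60 mm along y, 10 mm thick along x, from 12 to 30 mm above the cover's underside. This point is at x = -25, y = 0, z = +21 mm in the cover's frame; 30 mm of flat cover lies on its near side
- jar: small clear parts jar with steel cap, 34 mm across, 34 mm tall, standing on the extractor's rear deck at the left (+y) of the strip the cover is pushed along; origin: centre of its underside
- deck_ring: steel finger ring, 23 mm across, 6 mm tall, lying on the extractor's rear deck at the right (-y) of that strip; origin: centre of its underside
- bench_block: polished steel bench block, 75 x 75 x 28 mm, on the bench to the left of the extractor; origin: centre of its underside
- block_ring: brass finger ring, 24 mm across, 8 mm tall, lying on the bench block; origin: centre of its underside
- felt_wheel: tan felt polishing wheel, 50 mm across, 10 mm thick, lying on the bench at the extractor's near left; origin: centre of its underside
- ring_clamp: wooden ring clamp, about 120 x 27 x 23 mm, lying on the bench to the right of the extractor; origin: on its underside near its middle
- file: hand file with black handle, 210 mm long, 22 mm thick at the handle, lying on the bench to the right of the extractor; origin: under its middle
- brush: bench brush with wooden handle, 170 mm long, 42 mm wide, lying on the bench at the extractor's near right; origin: under its middle
Mind the look-alikes: they are no part of the job. There is more than one size of the cover; the job needs the middle-sized.

How it is judged (in metres and radians):
On the way, in this order (a step that is already met when the one before it is completed fails the run):
1. the snap tab is pressed in far enough to let the cover go (value of joint tab above 0.0065 m), for 0.05 s.
2. the cover is pushed off its seat and clear of the whole filter (x of cover in the frame of extractor above 0.047 m), for 0.2 s.
At the end, for the whole second after the job is handed in: The cover lies at rest, flat (within 0.06 rad) on the rear deck (within 4 mm of deck height, at most 30 mm off the middle), its near edge past the whole filter mouth (origin beyond x = 47 mm in the extractor's frame), and the tab is back out (within 2 mm) (x of cover in the frame of extractor between 0.047 and 0.085 m and y of cover in the frame of extractor between -0.03 and 0.03 m and z of cover in the frame of extractor between 0.106 and 0.114 m and angle between cover's own z axis and vertical below 0.06 rad and linear speed of cover below 0.01 m/s and value of joint tab below 0.002 m); the robot touches nothing.
It fails at once if the cover is lifted or tipped off the deck (z of cover in the frame of extractor above 0.125 m or angle between cover's own z axis and vertical above 0.25 rad).
It fails at once if another thing on the bench or the extractor is shifted by more than 20 mm (distance of any of jar, deck_ring, bench_block, block_ring, felt_wheel, ring_clamp, file, brush from where it was at the start of the episode above 0.02 m).
It also fails if it takes over 38 s, if anything falls off the work surface, if the arm or the gripper's body presses on something with over 40 N, if the wrist force passes 120 N, or if a joint passes its speed limit or range.

## Working session

There is one attempt and no reset: what is moved stays moved. The work goes in short steps, Python scripts to look and compute and a tool call to move; the robot and the scene stay as the last step left them, time stands still between calls to the robot, and variables do not carry over. Pictures are saved under pics/ and viewed, at most 10 in all, crops included, and the job is handed in when it is done.

Besides the shell and the picture viewer there is one more tool, called after "Request:" by a JSON object that holds its "api" and its "payload". play_rows: Moves the arm, as the interface text tells. Its arguments: {"type":"object","properties":{"plan":{"type":"array","items":{"type":"array","items":{"type":"number"}}},"grip":{"type":"number"}},"required":["plan"]}

```bash
mkdir -p pics; cat > h.py <<'E'
import numpy as np,cv2
from plant import *
def save(c,n):
    s=snapshot(c); cv2.imwrite(f'pics/{n}.png',s['frame'][:,:,::-1]); return s
E
python3 - <<'E'
from h import *
o=get_obs(); print(o['clock'],o['tool_pos'],o['orientation'])
a=save('scene','a');b=save('top','b')
cv2.imwrite('pics/ab.png',cv2.resize(np.hstack([a['frame'],b['frame']])[:,:,::-1],(800,300),interpolation=cv2.INTER_AREA))
for s in(a,b):print({k:np.round(v,3).tolist() for k,v in s.items() if k!='frame'})
for c in('scene','top'):
  for t in('extractor','tab_top','cover','cover_ridge','filter','stop_lip','jar','deck_ring'):
    print(c,t,[(np.round(d['position'],3).tolist(),round(d['score'],2)) for d in spot_point(c,t)[:4]])
E
```

```text
0.0 [0.30298195 0.60267239 0.24460909] [ 1.79904970e+02 -8.19371513e-03 -2.66949934e+01]
{'fx': 447.343, 'fy': 447.343, 'cx': 252.848, 'cy': 188.558, 'position': [0.864, 0.605, 0.816], 'attitude': [-136.792, -0.418, 152.367]}
{'fx': 383.02, 'fy': 383.02, 'cx': 253.015, 'cy': 193.915, 'position': [0.447, 0.021, 1.126], 'attitude': [-173.579, -1.429, -90.911]}
scene extractor [([0.616, -0.041, -0.003], 0.92)]
scene tab_top [([0.484, -0.003, 0.127], 0.77)]
scene cover [([0.674, 0.329, -0.001], 0.87), ([0.331, 0.254, 0.003], 0.84), ([0.57, -0.025, 0.111], 0.56)]
scene cover_ridge [([0.363, 0.239, 0.027], 0.91), ([0.539, -0.021, 0.135], 0.87), ([0.692, 0.324, 0.016], 0.86)]
scene filter []
scene stop_lip [([0.738, -0.076, 0.108], 0.79)]
scene jar [([0.691, 0.044, 0.108], 0.67)]
scene deck_ring [([0.626, -0.141, 0.109], 0.38)]
top extractor [([0.612, -0.037, -0.004], 0.72)]
top tab_top [([0.482, 0.002, 0.122], 0.61), ([0.646, 0.151, 0.001], 0.27)]
top cover [([0.567, -0.025, 0.114], 0.83), ([0.333, 0.252, 0.003], 0.63), ([0.675, 0.327, 0.001], 0.58), ([0.654, 0.154, 0.03], 0.38)]
top cover_ridge [([0.364, 0.24, 0.026], 0.96), ([0.69, 0.322, 0.014], 0.71)]
top filter []
top stop_lip [([0.738, -0.082, 0.114], 0.81), ([0.589, -0.213, 0.006], 0.72)]
top jar [([0.696, 0.046, 0.112], 0.63), ([0.625, -0.144, 0.114], 0.62)]
top deck_ring [([0.623, -0.14, 0.109], 0.39)]
```

View pics/b.png

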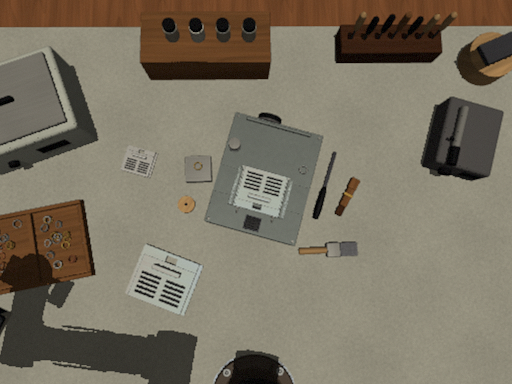

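View pics/a.png

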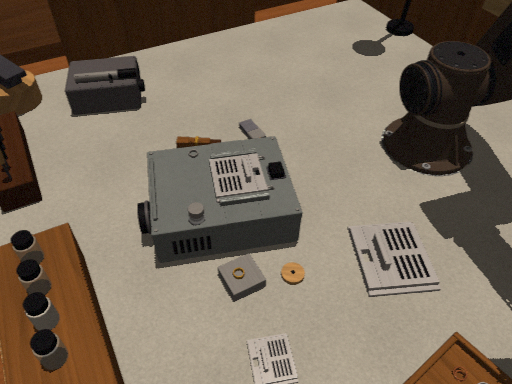

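The pictures agree with the detections. In the top view the extractor is at about (262,178), the tab at (252,224) and the cover at (262,190). The other two covers, at (165,278) and (140,160), are look-alikes lying on the bench. The fit gives an origin of about (0.614,-0.040) and a yaw of about -17.2°. Next I move above the tab with the fingers closed.

Request:
{"api": "play_rows", "payload": {"plan": [[0,0,0,0,0,-4.75],[0,0,0,0,0,-4.75],[1,1.5,0,0,0,0],[1.94,2.9,0,0,0,0],[1.94,2.9,0,0,0,0],[1.94,2.9,0,0,0,0],[1.94,2.9,0,0,0,0],[1.94,2.9,0,0,0,0],[1.94,2.9,0,0,0,0],[1.94,2.9,0,0,0,0],[1.94,2.9,0,0,0,0],[1.94,2.9,0,0,0,0],[1.94,2.9,0,0,0,0],[1.94,2.9,0,0,0,0],[1.94,2.9,0,0,0,0],[1.94,2.9,0,0,0,0],[1.94,2.9,0,0,0,0],[1.94,2.9,0,0,0,0],[1.94,2.9,0,0,0,0],[1,1.5,0,0,0,0]], "grip": 0}}

```text
clock: 2.57
tool_pos: [0.4731, 0.0307, 0.2459]
orientation: [-180.0, -0.0, -17.3]
force: [0.8, -0.2, -0.9]
opening: 0.0006
gripper_force: 0.0
```

```bash
cat >> h.py <<'E'
from scipy.spatial.transform import Rotation as R
def totool(p):
    o=get_obs(); r=R.from_euler('xyz',o['orientation'],degrees=True)
    return np.round(r.inv().apply(np.array(p)-o['tool_pos'])*100,2), np.round(o['orientation'],2), np.round(o['tool_pos'],4)
def fit(cams=('scene','top')):
    X={'tab_top':(-.137,0),'stop_lip':(.1305,0),'extractor':(0,0)}
    A=[];B=[]
    for c in cams:
        snapshot(c)
        for t,(x,y) in X.items():
            for d in spot_point(c,t)[:1]:
                p=np.array(d['position'])
                if np.hypot(*(p[:2]-[.614+.955*x,-.04-.296*x]))<.012: A.append((x,y));B.append(p[:2]); print(c,t,np.round(p,4))
    A=np.array(A);B=np.array(B); a=A@[1,1j]; b=B@[1,1j]
    k=np.sum(np.conj(a-a.mean())*(b-b.mean())); k/=abs(k); o=b.mean()-k*a.mean()
    return o,k
def ext(o,k,x,y=0): w=o+k*(x+1j*y); return [w.real,w.imag]
E
python3 - <<'E'
from h import *
o,k=fit(); print(o,np.degrees(np.angle(k))); print(ext(o,k,-.137), totool(ext(o,k,-.137)+[.1365]), get_obs()['opening'],get_obs()['clock'])
save('top','c')
E
```

```text
scene tab_top [0.4836 0.0009 0.1267]
scene stop_lip [ 0.74   -0.076   0.1119]
scene extractor [ 6.144e-01 -4.200e-02 -2.000e-04]
top stop_lip [ 0.739  -0.0805  0.1136]
(0.6146207844383165-0.04028355413555866j) -17.10231234100883
[np.float64(0.4836787672786182), np.float64(5.255007294993619e-06)] (array([ 2.05,  2.96, 10.92]), array([-1.7999e+02, -1.0000e-02, -1.7110e+01]), array([0.4727, 0.0343, 0.2457])) 0.0006738983917478451 2.9667
```

Request:
{"api": "play_rows", "payload": {"plan": [[0.7,1.0,0,0,0,0],[0.7,1.0,0,0,0,0],[0.65,1.0,0,0,0,0],[0,0,2,0,0,0],[0,0,2.5,0,0,0],[0,0,2.5,0,0,0],[0,0,1.4,0,0,0],[0,0,0,0,0,0],[0,0,0,0,0,0],[0,0,0,0,0,0]]}}

```text
clock: 3.85
tool_pos: [0.4843, -0.0007, 0.1627]
orientation: [-180.0, -0.1, -17.1]
force: [0.2, 0.2, 0.4]
opening: 0.0002
gripper_force: 0.0
```

```bash
python3 - <<'E'
from h import *
print(totool([.4837,0,.1365]))
a=save('scene','d')['frame'][100:260,130:330];b=save('top','e')['frame'][100:260,180:350]
f=lambda i:cv2.resize(i[:,:,::-1],(400,376),interpolation=cv2.INTER_CUBIC)
cv2.imwrite('pics/de.png',np.hstack([f(a),f(b)]))
E
```

```text
(array([-0.08, -0.04,  2.62]), array([-1.7997e+02, -8.0000e-02, -1.7120e+01]), array([ 0.4843, -0.0007,  0.1627]))
```

View pics/de.png

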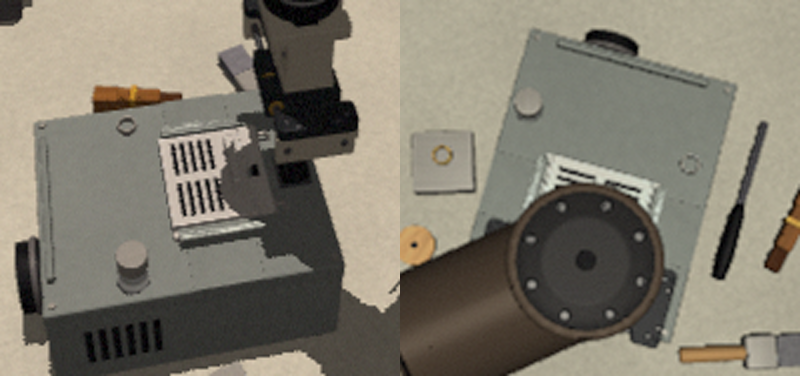

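The left crop shows the fingers just above the black tab at (292,170), clear of the cover edge. Now I press.

Request:
{"api": "play_rows", "payload": {"plan": [[0,0,0.7,0,0,0],[0,0,0.5,0,0,0],[0,0,0.3,0,0,0],[0,0,0.2,0,0,0],[0,0,0.2,0,0,0],[0,0,0.2,0,0,0],[0,0,0.2,0,0,0],[0,0,0.2,0,0,0],[0,0,0,0,0,0],[0,0,0,0,0,0]]}}

```text
clock: 4.78
tool_pos: [0.4834, -0.0013, 0.1365]
orientation: [180.0, 0.0, -17.2]
force: [-3.3, 0.3, 3.9]
opening: 0.0008
gripper_force: 1.7
```

```bash
python3 - <<'E'
from h import *
for c in('scene',):
  save(c,'f')
  for t in('tab_top','cover','cover_ridge'):
    print(c,t,[(np.round(d['position'],3).tolist(),round(d['score'],2)) for d in spot_point(c,t)[:4]])
E
```

```text
scene tab_top []
scene cover [([0.583, -0.029, 0.106], 0.95), ([0.328, 0.252, -0.0], 0.87), ([0.674, 0.329, 0.0], 0.55)]
scene cover_ridge [([0.69, 0.325, 0.018], 0.87), ([0.558, -0.024, 0.129], 0.68), ([0.363, 0.24, 0.025], 0.56)]
```

Request:
{"api": "play_rows", "payload": {"plan": [[0,0,-1,0,0,0],[0,0,-2,0,0,0],[0,0,-2,0,0,0],[0.8,0,0,0,0,0],[1.5,0,0,0,0,0],[1.5,0,0,0,0,0],[1.2,0,0,0,0,0],[0.8,0,0,0,0,0],[0,0,0,0,0,0],[0,0,0,0,0,0],[0,0,0,0,0,0]]}}

```text
clock: 5.9
tool_pos: [0.5384, -0.0184, 0.1863]
orientation: [180.0, 0.0, -17.2]
force: [-0.2, 0.5, 0.5]
opening: 0.0006
gripper_force: 0.0
```

```bash
python3 - <<'E'
from h import *
print(totool([.614,-.04,.1455]))
a=save('scene','g')
for t in('tab_top','cover','cover_ridge'):
    print(t,[(np.round(d['position'],3).tolist(),round(d['score'],2)) for d in spot_point('scene',t)[:4]])
k=np.exp(-1j*np.radians(17.1))
for d in spot_point('scene','cover_ridge')+spot_point('scene','cover'):
    p=d['position']; w=(complex(p[0],p[1])-(.6146-.0403j))/k; print(np.round(w,3))
cv2.imwrite('pics/g2.png',cv2.resize(a['frame'][100:260,130:330,::-1],(600,480),interpolation=cv2.INTER_CUBIC))
E
```

```text
(array([ 7.86, -0.17,  4.08]), array([ 1.7998e+02,  4.0000e-02, -1.7200e+01]), array([ 0.5384, -0.0184,  0.1863]))
tab_top [([0.485, 0.002, 0.131], 0.53)]
cover [([0.582, -0.029, 0.11], 0.81), ([0.328, 0.252, 0.001], 0.77), ([0.674, 0.328, 0.001], 0.72)]
cover_ridge [([0.694, 0.325, 0.017], 0.9), ([0.363, 0.238, 0.024], 0.72), ([0.557, -0.026, 0.131], 0.56)]
(-0.032+0.372j)
(-0.323+0.191j)
(-0.059-0.003j)
(-0.034+0.001j)
(-0.36+0.195j)
(-0.052+0.369j)
```

View pics/g2.png

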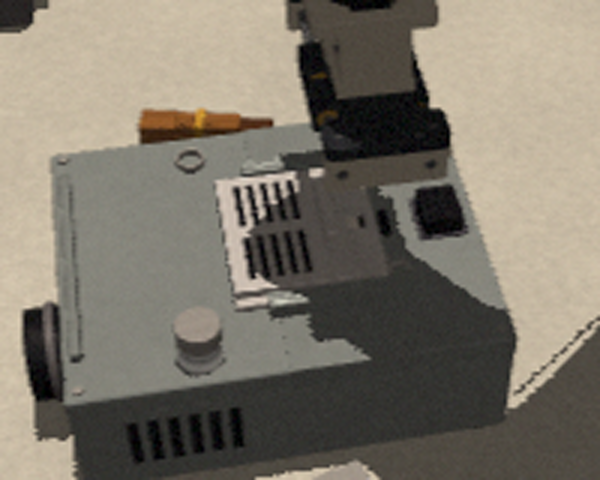

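The tab stands out again at (438,210), and the cover has been kicked about 16 mm to +x. The ridge is at extractor x≈-59 mm and the finger front at -69 mm. I lower the fingers behind the ridge.

Request:
{"api": "play_rows", "payload": {"plan": [[-0.1,-0.15,0.8,0,0,0],[0,0,1.2,0,0,0],[0,0,0.9,0,0,0],[0,0,0.5,0,0,0],[0,0,0.3,0,0,0],[0,0,0.2,0,0,0],[0,0,0.1,0,0,0],[0,0,0,0,0,0],[0,0,0,0,0,0]]}}

```text
clock: 6.95
tool_pos: [0.5387, -0.0166, 0.1469]
orientation: [-180.0, -0.0, -17.2]
force: [0.5, 0.1, 0.5]
opening: 0.0004
gripper_force: 0.0
```

Request:
{"api": "play_rows", "payload": {"plan": [[0.3,0,0.1,0,0,0],[0.3,0,0,0,0,0],[0.3,0,0,0,0,0],[0.3,0,0,0,0,0],[0.3,0,0,0,0,0],[0.3,0,0,0,0,0],[0.3,0,0,0,0,0],[0.3,0,0,0,0,0],[0.3,0,0,0,0,0],[0.3,0,0,0,0,0]]}}

```text
clock: 7.78
tool_pos: [0.5674, -0.0256, 0.1455]
orientation: [180.0, 0.0, -17.2]
force: [-0.8, 0.0, -0.1]
opening: 0.0007
gripper_force: 0.5
```

```bash
cat >> h.py <<'E'
def cov(c='scene'):
  k=np.exp(-1j*np.radians(17.1))
  for t in('cover','cover_ridge'):
    for d in spot_point(c,t):
      p=d['position']; w=(complex(p[0],p[1])-(.6146-.0403j))/k
      if abs(w)<.15: print(c,t,np.round([w.real,w.imag,p[2]],3),d['score'])
E
python3 - <<'E'
from h import *
save('scene','h'); cov(); print(totool([.6146,-.0403,.146]))
E
```

```text
scene cover [-0.014  0.001  0.111] 0.79
scene cover_ridge [-0.039 -0.004  0.131] 0.76
(array([ 4.94,  0.01, -0.05]), array([-1.80e+02, -1.00e-02, -1.72e+01]), array([ 0.5674, -0.0256,  0.1455]))
```

Request:
{"api": "play_rows", "payload": {"plan": [[0.4,0,0,0,0,0],[0.4,0,0,0,0,0],[0.4,0,0,0,0,0],[0.4,0,0,0,0,0],[0.4,0,0,0,0,0],[0.4,0,0,0,0,0],[0.4,0,0,0,0,0],[0.4,0,0,0,0,0],[0.4,0,0,0,0,0],[0.4,0,0,0,0,0],[0.4,0,0,0,0,0],[0.4,0,0,0,0,0],[0.4,0,0,0,0,0],[0.4,0,0,0,0,0],[0.4,0,0,0,0,0],[0.4,0,0,0,0,0],[0.4,0,0,0,0,0]]}}

```text
clock: 9.35
tool_pos: [0.6325, -0.0457, 0.1456]
orientation: [180.0, -0.0, -17.2]
force: [-0.8, 0.5, 1.6]
opening: 0.0003
gripper_force: 0.5
```

```bash
python3 - <<'E'
from h import *
a=save('scene','i'); cov(); print(totool([.6146,-.0403,.146]))
cv2.imwrite('pics/i2.png',cv2.resize(a['frame'][100:260,130:330,::-1],(600,480),interpolation=cv2.INTER_CUBIC))
E
```

```text
scene cover [0.053 0.    0.107] 0.95
scene cover_ridge [ 0.03  -0.002  0.134] 0.91
scene cover_ridge [-0.043  0.002  0.112] 0.31
(array([-1.87,  0.01, -0.06]), array([-1.80e+02, -1.00e-02, -1.72e+01]), array([ 0.6324, -0.0457,  0.1454]))
```

View pics/i2.png

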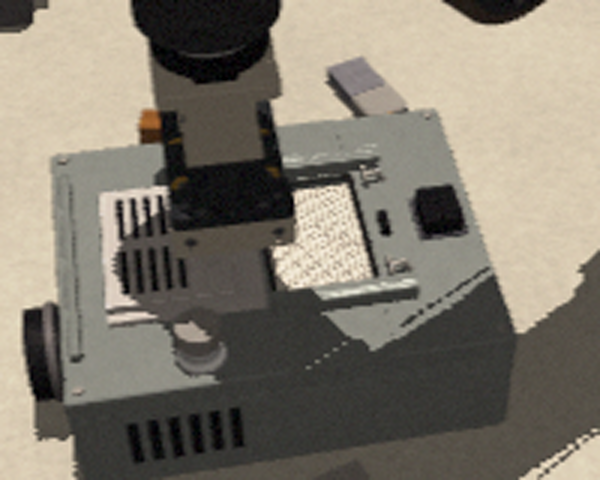

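The filter is open and the cover lies straight, clear of the jar and ring, at x≈53 mm. I push it 13 mm further, then back off and rise.

Request:
{"api": "play_rows", "payload": {"plan": [[0.3,0,0,0,0,0],[0.4,0,0,0,0,0],[0.3,0,0,0,0,0],[0.2,0,0,0,0,0],[0.1,0,0,0,0,0],[0,0,0,0,0,0],[0,0,0,0,0,0],[0,0,0,0,0,0],[-0.3,0,0,0,0,0],[-0.5,0,0,0,0,0],[-0.2,0,-0.5,0,0,0],[0,0,-2,0,0,0],[0,0,-3,0,0,0],[0,0,-3,0,0,0],[-2,0,-2,0,0,0],[-4,0,0,0,0,0],[-4,0,0,0,0,0],[-2,0,0,0,0,0],[0,0,0,0,0,0],[0,0,0,0,0,0]]}}

```text
clock: 11.17
tool_pos: [0.5195, -0.0107, 0.252]
orientation: [-179.9, -0.1, -17.1]
force: [0.9, 0.2, 0.3]
opening: 0.0003
gripper_force: 0.0
```

```bash
python3 - <<'E'
from h import *
a=save('scene','j'); cov(); save('top','k'); cov('top')
cv2.imwrite('pics/j2.png',cv2.resize(a['frame'][100:260,130:330,::-1],(600,480),interpolation=cv2.INTER_CUBIC))
E
```

```text
scene cover [0.072 0.001 0.111] 0.55
scene cover [-0.    -0.001  0.   ] 0.19
scene cover_ridge [ 0.042 -0.006  0.133] 0.96
top cover [ 0.063 -0.001  0.114] 0.72
```

View pics/j2.png

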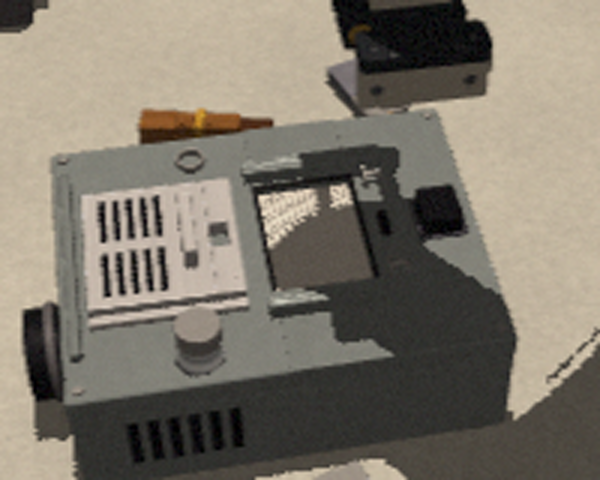

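The cover lies flat against the rear deck at (165,245), with its x at about 66 mm. The whole filter mouth at (315,230) is open, the tab at (440,210) is out, and the jar and ring have not moved. I hand the job in.

```bash
python3 -c "from plant import *; print(close_job())"
```

```text
the job is handed in; nothing more can be done
None
```

The job is handed in after about 11 s of the 38 s allowed: in the last pictures the cover lies flat on the rear deck at x ≈ 66 mm with the whole filter open, the tab back out, the jar and deck ring not visibly moved, and the arm clear; the hand-in returned no verdict.

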